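Unlock the trimming slide and run the casting up to the handpiece

ROBOT

A 7-joint arm with a two-finger parallel gripper is mounted at the origin on the work surface. World frame = base frame: x ahead of the robot, y to its left, z up, the work surface at z = 0. Lengths are in m, angles in rad, forces in N, time in s.
With the tool pointing down it reaches from about 0.425 to 0.825 m from the base axis. Payload 3.6 kg.
Tool frame: the origin (TCP) lies on the centre line of the jaws, within the pads' length; the fingertips stand tip_reach ahead of it and the grasp point (between the pads) lies 6 mm ahead of it (tip_reach is the distance from the TCP to the fingertips, in m); z points along the fingers, y is the line along which they close (so a half turn about z gives the same grasp; the last joint's range is limited). The gripper opens to 93 mm and grips with 3 to 60 N. Pads are 15 mm wide; open, the fingers measure 128 mm over their backs; the gripper's body (75 mm by 188 mm) begins 65 mm behind the grasp point.
Start: joints at [1.204, 0.615, -0.013, 1.423, 0.008, 1.103, -0.04], TCP at [0.217, -0.613, 0.204] pointing down, gripper open.
Joint ranges: [-3.12, 3.12], [-0.3, 2.06], [-1.34, 1.32], [0.26, 2.42], [-1.36, 4.5], [0.01, 1.98], [-2.84, 2.84]. Speed limits (rad/s): [2.79, 2.79, 3.14, 3.14, 3.14, 3.14, 3.14].

INTERFACE

Orientations are given as a unit quaternion [x, y, z, w].
In Python, from bench import get_obs, grab_frame, job_done, tip_reach gives the robot as it stands. The module is installed in compiled form; this text tells all that it offers.
- The arm moves only by the tool arm_command, never from a script. Its argument "series" is text: rows parted by semicolons, each of 7 numbers parted by spaces: the shift along the tool's x, y, z in cm, then the turn, a rotation vector about the tool's x, y, z in rad, then the finger opening in cm, from 0 to 9.3. In form: tx ty tz wx wy wz gripper; .... A call has 1 to 12 rows; each row is the pose to reach, as a shift and turn from the pose commanded when the call began, along the tool's axes at that moment; what a row does not reach only later rows make up. A row lasts 1/10 s, in which the tool goes at most 50 mm and 8.59 degrees, less where a joint would pass 70% of its speed; a pose out of reach is approached as far as the arm can. A call with a gripper value outside its range is refused whole. The fingers move at their own pace and stop on an object; "force" is the grip in N (left out, the last holds). Time passes only in rows, so rows that repeat a pose let the fingers close. It gives the time, the measured TCP pose, the force, the opening and the grip force at its end, in the units of the state.
- get_obs(): the state, without advancing time (a new reading comes with each control period).
- grab_frame(name): name is "scene" or "top" or "wrist"; returns a dict with "image" (420x560x3 uint8, red, green, blue), "depth" (420x560 float32, m along the optical axis (not along the pixel's ray), 0 where there is no reading), "camera_matrix" (3x3 intrinsics, pixels), "position" and "orientation" of the camera in the world; the wrist camera has in their place "hand_eye" (4x4, takes a point from camera to tool coordinates, whose origin is the TCP and whose axes are the flange's). Camera axes: x right, y down, z forward; pixel columns grow to the right and rows downward; lengths in m; the calibration is good to about 2 mm. A picture is of the moment at which its call begins: read the wrist's pose just before it.
- job_done(): hands the job in; it is judged then, once.
The state is a dict: "time_s": time; "qpos": joint angles; "qvel": joint speeds; "tau": joint torques, N m; "tool_pos": TCP position; "eef_rot": TCP orientation; "force": force on the tool from outside, world axes, zero at the start; "wrist_torque": the same for the moment, N m; "grip_width": finger opening in m; "finger_force": force on a finger pad.
Only numpy, scipy, OpenCV 4.12 (cv2) and the standard library are available. Lean on these libraries where they do the work, as an engineer would, in place of code of your own. Each camera call takes 0.05 s, during which the arm holds its last target. There are 200 camera calls.

TASK

The carriage of the trimming slide, which carries a small plaster casting, is locked: with the fingertips press its square button down and, keeping it held down the whole way, push the carriage along the rails until it is fully against the end stop below the handpiece. Then let go, so that the button springs up and locks the carriage there. Do not touch or lift the casting, do not shift the end stop, and leave everything else standing where it is.

Things in the scene. Friction and masses are not known exactly. Their poses are not given: they have to be found in the camera images.
- slide: Fixed trimming slide on the table: aluminium base 100 x 330 x 10 mm with two steel rails. Origin: centre of the underside. Its +y axis runs along the rails, from the locked carriage towards the end stop (the direction to push); x is across, z up. Its place and yaw differ from run to run; all parts of the slide share these axes.
- button_top (a point): Centre of the top face of the lock button, a square black key 34 x 34 mm on the carriage, 54 mm above the table when up. An upright steel finger rest (60 mm wide across, 6 mm thick, top 72 mm above the table) stands on the carriage ahead of it, its face 20 mm towards +y from the button's centre, to push against; nothing stands behind or beside the button. The point moves with the button; axes as the slide's.
- button (a joint): Travel of the lock button, m: 0 up, 0.007 fully down, straight down; 1.8 N to start and 6 N fully down. The lock is free from 0.0045 on, so press to about 0.006 or to the bottom. Its lock bar catches in a row of teeth under the carriage wherever the button comes up on the way, and it comes up again at the end stop only if the carriage is within about 1.5 mm of the stop.
- carriage (a joint): Travel of the carriage along the rails, m: 0 at the start (locked), growing towards the end stop. Needs about 2 N to slide once unlocked and stays where it is left.
- carriage_front (a point): Middle of the front (+y) end of the carriage plate (90 x 120 x 12 mm, top 42 mm above the table), 36 mm above the table; 100 mm towards +y from the button's centre.
- stop_face (a point): Middle of the face of the grey end stop that the carriage front meets, 36 mm above the table; axes as the slide's. The stop (90 mm wide, 26 mm thick) is clamped 78 to 122 mm ahead of the carriage front, differently each run, and carries a black handpiece (top 78 mm above the table) pointing at the casting.
- casting_mid (a point): Centre of the loose grey twin-cup plaster casting, 62 x 33 x 32 mm, that stands in a shallow nest (5 mm rim) on the carriage, 75 mm towards +y from the button's centre; its top is 74 mm above the table.
- nest (a point): Centre of the floor of the casting's nest on the carriage, 42 mm above the table.
- spare_casting: Bystander: spare grey twin-cup plaster casting, 62 x 33 x 32 mm, standing loose near the slide. Origin at the centre of the underside.
- amber_bottle: Bystander: brown glass bottle, diameter 60, height 130 mm. Origin at the centre of the underside.
- glue_bottle: Bystander: small blue squeeze bottle with pointed nozzle, diameter 42, height 105 mm. Origin at the centre of the underside.
- pump_bottle: Bystander: square white pump bottle, 58 mm wide, 153 mm high. Origin at the centre of the underside.
- bead_tin: Bystander: round white tin, diameter 136, height 42 mm. Origin at the centre of the underside.
- clay_disc: Bystander: flat clay disc, diameter 34, height 8 mm. Origin at the centre of the underside.
Not all that is in view belongs to the job. What is shaped like the part that bears casting_mid but purple or red is not meant.

How it is judged:
By the outcome, as a careful person would: the job done as asked, in the order asked, and still so for the second after the job is handed in, with the robot touching nothing.
It also fails if it takes over 40 s, if anything falls off the work surface, if the arm or the gripper's body presses on something with over 40 N, if the wrist force passes 120 N, or if a joint passes its speed limit or range.

## Working session

There is one attempt and no reset: what is moved stays moved. The work goes in short steps, Python scripts to look and compute and a tool call to move; the robot and the scene stay as the last step left them, time stands still between calls to the robot, and variables do not carry over. Pictures are saved under pics/ and viewed, at most 10 in all, crops included, and the job is handed in when it is done.

Besides the shell and the picture viewer there is one more tool, called after "Call:" by a JSON object that holds its "method" and its "body". arm_command: Moves the arm, as the interface text tells. Its arguments: {"type":"object","properties":{"series":{"type":"string"},"force":{"type":"number"}},"required":["series"]}

```bash
mkdir -p pics; python3 - <<'E'
from bench import *
import numpy as np,cv2
print(get_obs(),tip_reach if not callable(tip_reach) else tip_reach())
ims=[]
for n in("scene","top"):
    f=grab_frame(n);np.savez(n+".npz",**f);print(n,f["camera_matrix"],f["position"],f["orientation"])
    cv2.imwrite(f"pics/{n}.png",f["image"][:,:,::-1])
E
```

```text
{'time_s': 0.0, 'qpos': array([ 1.20349613,  0.61589754, -0.01257963,  1.42489288,  0.00810173,
        1.1034227 , -0.04041074]), 'qvel': array([ 1.31073570e-03, -1.08204107e-03,  3.93287869e-05,  5.97866669e-04,
        2.49754607e-04, -9.63743302e-04,  9.57158699e-04]), 'tau': array([ 6.66279720e-04, -4.58937478e+01,  2.09068540e-01, -1.65742296e+01,
       -6.11946685e-02,  2.03534000e-02,  2.12849563e-04]), 'tool_pos': array([ 0.21696425, -0.61183092,  0.20249743]), 'eef_rot': array([ 9.85513938e-01,  1.69589586e-01, -2.47570490e-04, -1.26097957e-03]), 'force': array([ 0.22994147,  0.01863276, -0.3991563 ]), 'wrist_torque': array([-0.01948435,  0.04055706, -0.02258697]), 'finger_force': 0.0, 'grip_width': 0.0930142290094725} 0.025
scene [[451.61647477   0.         274.89986429]
 [  0.         451.61647477 215.00351847]
 [  0.           0.           1.        ]] [1.49774585 0.36714365 0.74287569] [ 0.50209804  0.72701297 -0.39307194 -0.25464515]
top [[456.58953423   0.         284.47838897]
 [  0.         456.58953423 209.48575094]
 [  0.           0.           1.        ]] [ 4.76881681e-01 -1.11484760e-03  1.23753276e+00] [ 0.71433821 -0.69877438  0.02524273 -0.02825052]
```

View pics/scene.png

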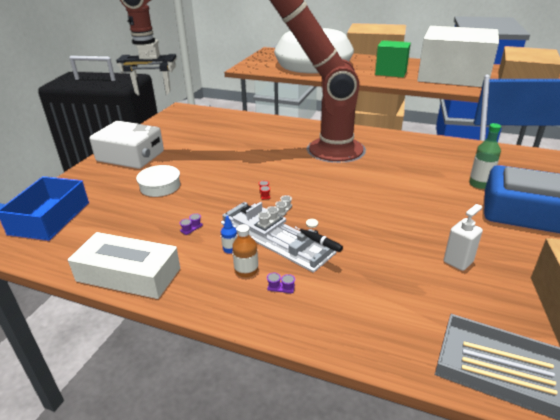

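View pics/top.png

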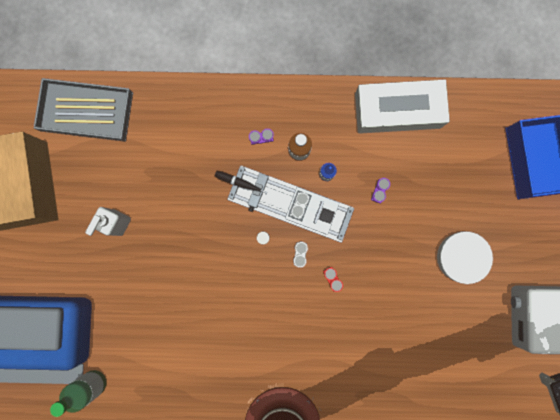

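The top view shows the slide from (235,180) to (350,225). The button is at (327,215), the grey casting at (300,204) on the carriage, and the handpiece at (240,183), so the push runs image-left. Candidates for the casting: grey (300,204), which stands in the nest and is the one meant; grey spare (300,254), loose on the table; purple (261,136) and (381,190), and red (333,280), all decoys.

```bash
cat >h.py <<'E'
import numpy as np,cv2
from scipy.spatial.transform import Rotation as R
def load(n): return dict(np.load(n+".npz"))
def ray(f,uv,z):
    uv=np.atleast_2d(uv).astype(float);K=f["camera_matrix"]
    d=np.c_[(uv-K[:2,2])/[K[0,0],K[1,1]],np.ones(len(uv))]@R.from_quat(f["orientation"]).as_matrix().T
    return f["position"]+d*((z-f["position"][2])/d[:,2])[:,None]
E
python3 - <<'E'
from h import *
f=load("top");im=f["image"];hsv=cv2.cvtColor(im,cv2.COLOR_RGB2HSV)
c=im[150:255,215:365,::-1];cv2.imwrite("pics/crop.png",cv2.resize(c,None,fx=5,fy=5,interpolation=cv2.INTER_CUBIC))
m=(hsv[...,2]<70).astype(np.uint8);m[:150]=0;m[255:]=0;m[:,:215]=0;m[:,365:]=0
n,l,s,ce=cv2.connectedComponentsWithStats(m)
for i in range(1,n):
    if s[i,4]>15: 
        print(s[i],ce[i],ray(f,ce[i],.054)[0], cv2.minAreaRect(np.argwhere(l==i)[:,::-1].astype(np.float32)))
# amber, glue by depth
K=f["camera_matrix"];v,u=np.mgrid[:420,:560]
d=f["depth"];P=np.stack([(u-K[0,2])/K[0,0]*d,(v-K[1,2])/K[1,1]*d,d],-1)@R.from_quat(f["orientation"]).as_matrix().T+f["position"]
def at(a,b,r=2):return np.median(P[b-r:b+r+1,a-r:a+r+1].reshape(-1,3),0).round(4)
for k,q in dict(amber=(300,141),glue=(328,171),button=(327,215),casting=(300,204)).items():print(k,at(*q))
# white/grey slide base outline: pixels z 5..16mm & low saturation
w=((hsv[...,1]<60)&(P[...,2]>.004)&(P[...,2]<.1)).astype(np.uint8);w[:155]=0;w[245:]=0;w[:,:212]=0;w[:,360:]=0
n,l,s,ce=cv2.connectedComponentsWithStats(w);i=1+s[1:,4].argmax()
r=cv2.minAreaRect(ray(f,np.argwhere(l==i)[:,::-1],.012)[:,:2].astype(np.float32));print("base",r,cv2.boxPoints(r))
E
```

```text
[215 171  18  12 116] [223.37931034 176.29310345] [0.65008409 0.16659578 0.054     ] ((223.137939453125, 176.15518188476562), (16.341190338134766, 7.613508701324463), 21.801406860351562)
[235 178  25  13 141] [244.97163121 184.26950355] [0.63031041 0.10952079 0.054     ] ((247.1500244140625, 185.0500030517578), (25.61444854736328, 7.589465618133545), 18.434947967529297)
amber [ 0.7312 -0.0299  0.1277]
glue [ 0.6646 -0.1037  0.0842]
button [ 0.5547 -0.1059  0.0523]
casting [ 0.5804 -0.0346  0.0719]
base ((0.5930857062339783, 0.01579083502292633), (0.3816199004650116, 0.10501942783594131), 70.61712646484375) [[ 0.4802263  -0.1467775 ]
 [ 0.57929343 -0.18163125]
 [ 0.70594513  0.17835917]
 [ 0.606878    0.21321292]]
```

View pics/crop.png

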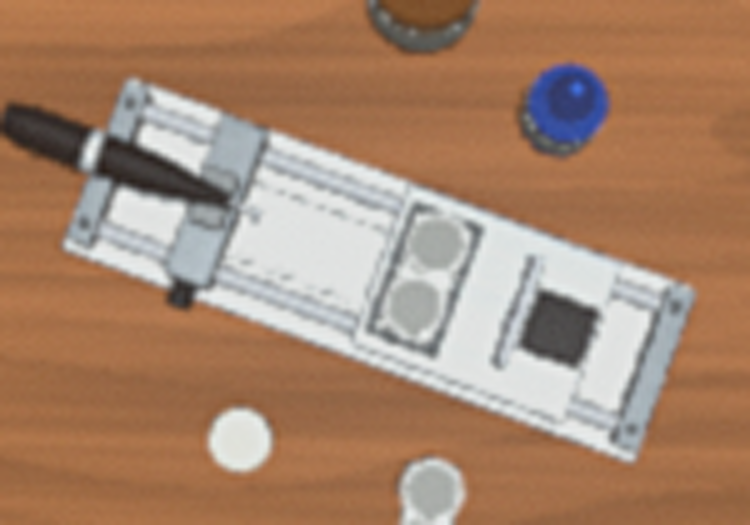

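The crop confirms it: black button at crop (560,327), finger rest just left of it, grey casting in the nest at (425,275), stop face from (268,135) to (222,288). Next I work out the slide yaw and the hover move.

```bash
cat >>h.py <<'E'
f=load("top")
c2=lambda a:(np.array(a,float)/5-.4+[215,150])
e=[ray(f,c2(p),.010)[:,:2] for p in ([[692,292],[135,80]],[[632,462],[65,245]])]
u=sum((a[1]-a[0])/np.linalg.norm(a[1]-a[0]) for a in e);u/=np.linalg.norm(u)   # slide +y
B=ray(f,c2([560,327]),.054)[0]
ac=np.array([u[1],-u[0]])
def shift(o,tip):  # world tip position -> tool shift cm and turn about tool z
    M=R.from_quat(o["eef_rot"]);t=np.r_[tip[:2],tip[2]+.025]-o["tool_pos"]
    D=np.c_[np.r_[-u,0],np.r_[ac,0],[0,0,-1]]
    if np.linalg.det(D)<0:D[:,0]*=-1
    return M.inv().apply(t)*100,(M.inv()*R.from_matrix(D)).as_rotvec()
E
python3 - <<'E'
from h import *
from bench import get_obs
print(u,[np.degrees(np.arctan2(*(a[1]-a[0]))) for a in e],B)
cf=ray(f,c2([[410,185],[355,345]]),.042).mean(0);sf=ray(f,c2([[268,135],[222,288]]),.05).mean(0)
print("front-button",(cf-B)[:2]@u,"gap",(sf-cf)[:2]@u, "axis offs",(cf-B)[:2]@ac)
print(shift(get_obs(),np.r_[B[:2]+.003*u,.10]))
E
```

```text
[0.33739005 0.94136494] [np.float64(19.73360927250588), np.float64(19.702273441128877)] [ 0.55458915 -0.1047379   0.054     ]
front-button 0.09787811278411254 gap 0.07704833484896349 axis offs -0.0016065656482468027
(array([ 48.95967429, -36.72876602,   7.84413427]), array([-0.00218276, -0.00099471, -0.88579985]))
```

Call:
{"method": "arm_command", "body": {"series": "2 -1.5 0 0 0 -0.04 0; 6 -4.5 0 0 0 -0.12 0; 10 -7.5 0 0 0 -0.2 0; 14 -10.5 0 0 0 -0.28 0; 18 -13.5 0 0 0 -0.36 0; 22 -16.5 0 0 0 -0.44 0; 26 -19.5 0 0 0 -0.52 0; 30 -22.5 0 0 0 -0.6 0; 34 -25.5 0 0 0 -0.68 0; 38 -28.5 0 0 0 -0.76 0; 41 -31 0 0 0 -0.82 0; 43 -32.5 0 0 0 -0.886 0", "force": 30}}

```text
time_s: 1.3
tool_pos: [0.5152, -0.1582, 0.2035]
eef_rot: [0.815, 0.579, 0.001, -0.001]
force: [0.7, -0.6, -0.3]
grip_width: 0.002
finger_force: 0.0
```

```bash
python3 - <<'E'
from h import *
from bench import get_obs
o=get_obs();print(o["time_s"],o["grip_width"],o["force"],shift(o,np.r_[B[:2]+.003*u,.085]))
E
```

```text
1.3 0.001986056652476755 [ 0.72581454 -0.55278618 -0.34077709] (array([6.63166903, 1.96660178, 9.36137614]), array([-0.00060805, -0.00197904,  0.00794087]))
```

Call:
{"method": "arm_command", "body": {"series": "2 0.6 2 0 0 0.004 0; 4.5 1.4 5 0 0 0.008 0; 6.6 2 8 0 0 0.008 0; 6.6 2 9 0 0 0.008 0; 6.6 2 9.3 0 0 0.008 0; 6.6 2 9.3 0 0 0.008 0; 6.6 2 9.3 0 0 0.008 0"}}

```text
time_s: 2.0
tool_pos: [0.5552, -0.109, 0.1119]
eef_rot: [0.821, 0.571, 0.0, 0.001]
force: [0.2, -0.4, 0.5]
grip_width: 0.0007
finger_force: 0.0
```

```bash
python3 - <<'E'
from h import *
from bench import *
o=get_obs();print(o["time_s"],o["tool_pos"],o["grip_width"],o["force"],shift(o,np.r_[B[:2]+.003*u,.050]))
g=grab_frame("scene");t=grab_frame("wrist");
a=cv2.resize(g["image"][170:280,200:350],(600,440),interpolation=cv2.INTER_CUBIC)
cv2.imwrite("pics/hover.png",a[:,:,::-1]);cv2.imwrite("pics/wr.png",t["image"][:,:,::-1])
E
```

```text
2.0 [ 0.55523986 -0.10897617  0.11194359] 0.0006902954413817225 [ 0.16926355 -0.36562312  0.46474163] (array([ 0.67680712, -0.21962411,  3.69351579]), array([ 0.00225854,  0.0005378 , -0.0103865 ]))
```

View pics/hover.png

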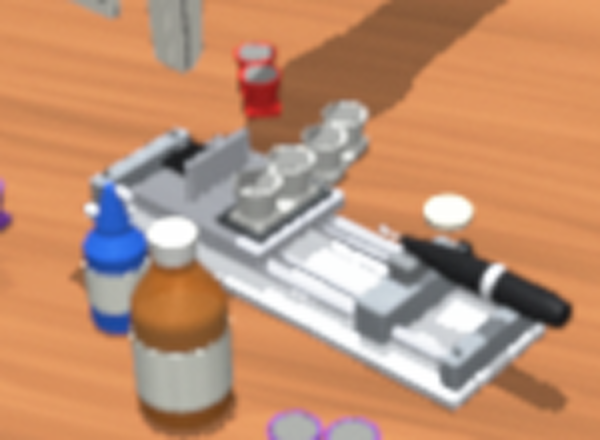

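View pics/wr.png

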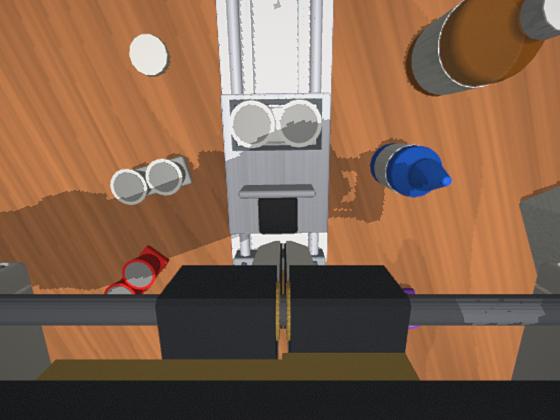

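The wrist picture puts the button at (278,214) and the closed fingertips at about (280,245). The scene view seems to put the tip (crop (175,65)) farther back than I expected, so I check by projection.

```bash
python3 - <<'E'
from h import *
from bench import *
o=get_obs();g=grab_frame("scene");t=grab_frame("wrist");np.savez("wrist.npz",**t)
def proj(f,p):
    q=R.from_quat(f["orientation"]).inv().apply(p-f["position"]);q=f["camera_matrix"]@q;return q[:2]/q[2]
M=R.from_quat(o["eef_rot"]);tip=o["tool_pos"]+M.apply([0,0,.025])
H=t["hand_eye"];print(H.round(4));C=M.as_matrix()@H[:3,:3]
t["position"]=o["tool_pos"]+M.apply(H[:3,3]);t["orientation"]=R.from_matrix(C).as_quat()
print("time",o["time_s"],"tip",tip,"scene crop px",(proj(g,tip)-[200,170])*4,"button",(proj(g,B)-[200,170])*4,"wrist tip",proj(t,tip),"wrist button",proj(t,B))
im=t["image"];m=(im.max(2)<60).astype(np.uint8);m[:180]=0;m[238:]=0;m[:,:240]=0;m[:,320:]=0
mm=cv2.moments(m,True);c=[mm["m10"]/mm["m00"],mm["m01"]/mm["m00"]];print("blob",c,mm["m00"])
W=ray(t,c,.054)[0];print("button by wrist",W,"by top",B, "diff u,ac",(W-B)[:2]@u,(W-B)[:2]@ac)
for uv in ((192,190),(278,191)):pass
E
```

```text
[[ 9.000e-04 -9.652e-01 -2.615e-01  7.240e-02]
 [ 1.000e+00  8.000e-04  2.000e-04  6.000e-04]
 [-0.000e+00 -2.615e-01  9.652e-01 -1.821e-01]
 [ 0.000e+00  0.000e+00  0.000e+00  1.000e+00]]
time 2.1 tip [ 0.55548242 -0.10850785  0.08704485] scene crop px [180.83902224 113.55145198] button [189.21381231 154.11656887] wrist tip [281.7457424  232.26751592] wrist button [279.26528896 215.95238145]
blob [277.90308039068367, 215.77911344853493] 1331.0
button by wrist [ 0.55354767 -0.10418855  0.054     ] by top [ 0.55458915 -0.1047379   0.054     ] diff u,ac 0.00016574587926710524 -0.0011657625182052442
```

The button agrees between the two views to about 1 mm. The fingertip looks roughly 30 mm higher than tip_reach implies, so I check it with depth.

```bash
python3 - <<'E'
from h import *
from bench import *
t=load("wrist");K=t["camera_matrix"];H=t["hand_eye"]
d=t["depth"]
for c in (262,270,276,290,297):
  for r in (238,242,246,250,258,270,290,320):
    z=d[r,c];p=H[:3,:3]@np.array([(c-K[0,2])/K[0,0]*z,(r-K[1,2])/K[1,1]*z,z])+H[:3,3]
    print((c,r),p.round(3),end=" ")
  print()
o=get_obs();g=grab_frame("scene");print(o["tool_pos"])
K=g["camera_matrix"];Rm=R.from_quat(g["orientation"]).as_matrix()
for x,y in ((243,184),(243,180),(243,176),(223,171),(246,185)):
  z=g["depth"][y,x];print((x,y),(Rm@np.array([(x-K[0,2])/K[0,0]*z,(y-K[1,2])/K[1,1]*z,z])+g["position"]).round(3))
cv2.imwrite("pics/h2.png",cv2.resize(g["image"][120:240,180:330],(750,600),interpolation=cv2.INTER_CUBIC)[:,:,::-1])
E
```

```text
(262, 238) [-0.033 -0.021  0.101] (262, 242) [-0.037 -0.021  0.1  ] (262, 246) [ 0.009 -0.011 -0.025] (262, 250) [ 0.009 -0.011 -0.031] (262, 258) [ 0.01  -0.01  -0.043] (262, 270) [ 0.036 -0.005 -0.108] (262, 290) [ 0.036 -0.004 -0.12 ] (262, 320) [ 0.031 -0.004 -0.125] 
(270, 238) [-0.033 -0.012  0.101] (270, 242) [ 0.009 -0.007 -0.018] (270, 246) [ 0.009 -0.007 -0.025] (270, 250) [ 0.009 -0.006 -0.031] (270, 258) [ 0.008 -0.006 -0.04 ] (270, 270) [ 0.036 -0.003 -0.109] (270, 290) [ 0.036 -0.002 -0.119] (270, 320) [ 0.03  -0.002 -0.123] 
(276, 238) [-0.033 -0.006  0.101] (276, 242) [ 0.009 -0.003 -0.018] (276, 246) [ 0.009 -0.003 -0.025] (276, 250) [ 0.009 -0.003 -0.031] (276, 258) [ 0.009 -0.003 -0.042] (276, 270) [ 0.035 -0.001 -0.108] (276, 290) [ 0.034 -0.001 -0.116] (276, 320) [ 0.029 -0.001 -0.121] 
(290, 238) [-0.033  0.008  0.1  ] (290, 242) [ 0.009  0.005 -0.019] (290, 246) [ 0.009  0.005 -0.026] (290, 250) [ 0.009  0.005 -0.031] (290, 258) [ 0.009  0.005 -0.041] (290, 270) [ 0.036  0.003 -0.109] (290, 290) [ 0.036  0.002 -0.119] (290, 320) [ 0.031  0.002 -0.124] 
(297, 238) [-0.033  0.015  0.101] (297, 242) [-0.037  0.016  0.101] (297, 246) [ 0.009  0.009 -0.025] (297, 250) [ 0.009  0.009 -0.031] (297, 258) [ 0.009  0.008 -0.042] (297, 270) [ 0.036  0.005 -0.109] (297, 290) [ 0.036  0.004 -0.119] (297, 320) [ 0.031  0.004 -0.124] 
[ 0.55526974 -0.10796286  0.111693  ]
(243, 184) [ 0.573 -0.103  0.143]
(243, 180) [ 0.571 -0.103  0.154]
(243, 176) [ 0.57  -0.103  0.166]
(223, 171) [ 0.642 -0.12   0.215]
(246, 185) [ 0.56  -0.101  0.134]
```

View pics/h2.png

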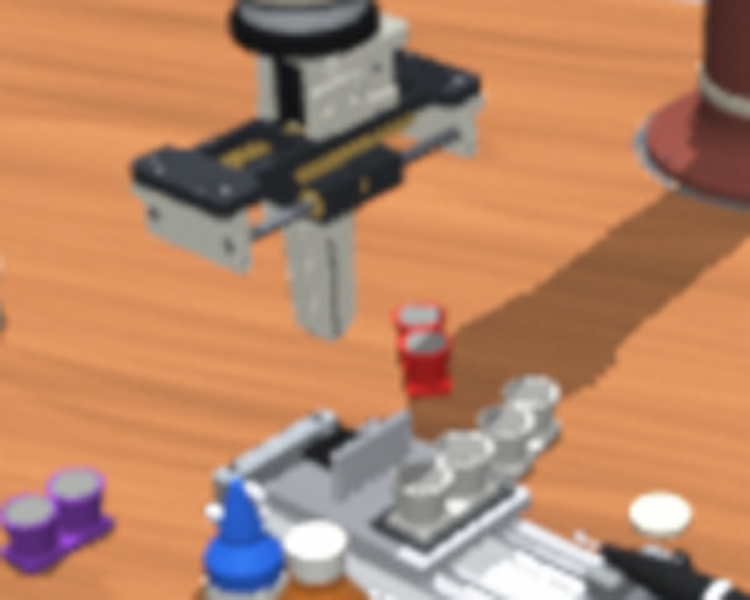

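The camera and depth data agree that the visible hand, both fingertips and body, sits about 43 mm higher than the stated TCP implies. It is centred correctly sideways. The button is still at crop (325,445), with the fingertip above it. I descend in stages and use force to find contact.

Call:
{"method": "arm_command", "body": {"series": "0.3 -0.1 1 0 0 -0.008 0; 0.6 -0.2 2 0 0 -0.008 0; 0.6 -0.2 2.7 0 0 -0.008 0; 0.6 -0.2 2.9 0 0 -0.008 0; 0.6 -0.2 2.9 0 0 -0.008 0"}}

```text
time_s: 2.75
tool_pos: [0.5548, -0.1007, 0.0809]
eef_rot: [0.818, 0.576, -0.001, -0.001]
force: [-0.0, -0.5, 1.0]
grip_width: 0.0005
finger_force: 0.0
```

```bash
cat >st.py <<'E'
from h import *
from bench import *
def st():
    o=get_obs();tip=o["tool_pos"]+R.from_quat(o["eef_rot"]).apply([0,0,.025])
    F=o["force"];print("t",o["time_s"],"rel button u,ac mm",((tip-B)[:2]@u*1e3).round(1),((tip-B)[:2]@ac*1e3).round(1),"nominal tip z",tip[2].round(4),"F u,ac,z",(F[:2]@u).round(1),(F[:2]@ac).round(1),F[2].round(1))
st()
E
cat >w.py <<'E'
from st import *
import sys
o=get_obs();t=grab_frame("wrist");K=t["camera_matrix"];H=t["hand_eye"];d=t["depth"]
v,uu=np.mgrid[:420,:560]
P=np.stack([(uu-K[0,2])/K[0,0]*d,(v-K[1,2])/K[1,1]*d,d],-1)@H[:3,:3].T+H[:3,3]
p=P[200:270,283-15:283+15].reshape(-1,3);k=(p[:,2]<.01)&(abs(p[:,0]-.009)<.004);print("visible tip tool z",p[k][:,2].max(), "tool mid y",np.median(p[k][:,1]))
W=R.from_quat(o["eef_rot"]).apply(P)+o["tool_pos"]
cv2.imwrite("pics/"+sys.argv[1],t["image"][:,:,::-1])
q=W.reshape(-1,3);s=(q[:,:2]-B[:2])@np.c_[u,ac]
for n,a in (("rest",(.018,.032)),("casting",(.06,.092)),("plate",(.035,.055))):
    k=(s[:,0]>a[0])&(s[:,0]<a[1])&(abs(s[:,1])<.025)&(q[:,2]<.1);print(n,k.sum(),np.percentile(q[k,2],[50,95]) if k.any() else "")
E
python3 w.py w3.png
```

```text
t 2.75 rel button u,ac mm 3.8 -1.2 nominal tip z 0.0559 F u,ac,z -0.5 0.2 1.0
visible tip tool z -0.014898602202321337 tool mid y 0.00035589831267860127Traceback (most recent call last):
  File "w.py", line 7, in <module>
    W=R.from_quat(o["eef_rot"]).apply(P)+o["tool_pos"]
      ~~~~~~~~~~~~~~~~~~~~~~~~~~~~~~~^^^
  File "scipy/spatial/transform/_rotation.pyx", line 2580, in scipy.spatial.transform._rotation.Rotation.apply
ValueError: Expected input of shape (3,) or (P, 3), got (420, 560, 3).
```

Call:
{"method": "arm_command", "body": {"series": "0 0 0.3 0 0 0 0; 0 0 0.5 0 0 0 0; 0 0 0.5 0 0 0 0"}}

```text
time_s: 3.1
tool_pos: [0.555, -0.1009, 0.0765]
eef_rot: [0.818, 0.576, -0.0, -0.0]
force: [-1.0, 0.4, 0.9]
grip_width: 0.0004
finger_force: 0.0
```

```bash
sed -i 's/apply(P)/apply(P.reshape(-1,3))/' w.py; python3 w.py w4.png
```

```text
t 3.1 rel button u,ac mm 3.8 -0.9 nominal tip z 0.0515 F u,ac,z 0.1 -1.1 0.9
visible tip tool z -0.015589877520490125 tool mid y 0.0003563140310944464
rest 1862 [0.06099401 0.07342733]
casting 4122 [0.0751828  0.07639147]
plate 1777 [0.04307956 0.04429621]
```

View pics/w4.png

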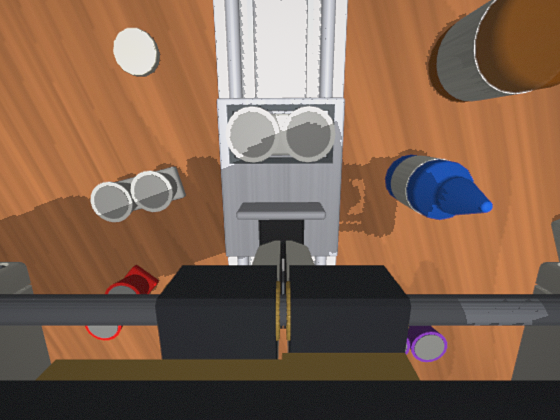

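The wrist view shows the tip at (283,243), in front of and above the button at (283,230), and it is still about 38 mm up. There is no contact yet, so I go on down.

Call:
{"method": "arm_command", "body": {"series": "0 0 1 0 0 0 0; 0 0 2 0 0 0 0; 0 0 3 0 0 0 0; 0 0 3.4 0 0 0 0; 0 0 3.4 0 0 0 0; 0 0 3.4 0 0 0 0"}}

```text
time_s: 3.75
tool_pos: [0.5553, -0.1007, 0.0426]
eef_rot: [0.818, 0.576, 0.0, -0.0]
force: [0.1, -0.0, -1.3]
grip_width: 0.0006
finger_force: 0.0
```

```bash
python3 w.py w5.png
```

```text
t 3.75 rel button u,ac mm 4.0 -0.7 nominal tip z 0.0176 F u,ac,z -0.0 0.1 -1.3
visible tip tool z -0.010894338805113507 tool mid y 0.0008514945330807746
rest 2786 [0.06116731 0.07338245]
casting 6106 [0.07519431 0.07636646]
plate 2397 [0.04300462 0.04416141]
```

Call:
{"method": "arm_command", "body": {"series": "0 0 0.2 0 0 0 0; 0 0 0.4 0 0 0 0; 0 0 0.4 0 0 0 0"}}

```text
time_s: 4.1
tool_pos: [0.5556, -0.1009, 0.0389]
eef_rot: [0.818, 0.576, 0.0, 0.0]
force: [-0.8, 0.0, 1.6]
grip_width: 0.0003
finger_force: 0.9
```

```bash
python3 st.py
```

```text
t 4.1 rel button u,ac mm 4.0 -0.4 nominal tip z 0.0139 F u,ac,z -0.3 -0.8 1.6
```

Call:
{"method": "arm_command", "body": {"series": "0 0 0.2 0 0 0 0; 0 0 0.3 0 0 0 0; 0 0 0.3 0 0 0 0"}}

```text
time_s: 4.4
tool_pos: [0.5555, -0.1009, 0.0359]
eef_rot: [0.818, 0.576, 0.0, 0.0]
force: [0.2, 0.6, 3.2]
grip_width: 0.0003
finger_force: 1.7
```

Call:
{"method": "arm_command", "body": {"series": "0 0 0.2 0 0 0 0; 0 0 0.2 0 0 0 0; 0 0 0.2 0 0 0 0"}}

```text
time_s: 4.7
tool_pos: [0.5555, -0.1009, 0.0339]
eef_rot: [0.818, 0.576, 0.0, 0.0]
force: [0.1, -0.3, 4.7]
grip_width: 0.0007
finger_force: 2.3
```

Call:
{"method": "arm_command", "body": {"series": "0 0 0.15 0 0 0 0; 0 0 0.3 0 0 0 0; 0 0 0.3 0 0 0 0"}}

```text
time_s: 5.0
tool_pos: [0.5557, -0.1009, 0.0322]
eef_rot: [0.818, 0.576, 0.0, 0.001]
force: [-2.1, 0.3, 12.4]
grip_width: 0.0002
finger_force: 6.3
```

Call:
{"method": "arm_command", "body": {"series": "0.2 0 0 0 0 0 0; 0.4 0 0 0 0 0 0; 0.7 0 0 0 0 0 0; 1.1 0 0 0 0 0 0; 1.5 0 0 0 0 0 0; 1.9 0 0 0 0 0 0; 2.3 0 0 0 0 0 0; 2.7 0 0 0 0 0 0; 3 0 0 0 0 0 0; 3 0 0 0 0 0 0"}}

```text
time_s: 6.0
tool_pos: [0.5658, -0.0722, 0.0322]
eef_rot: [0.818, 0.576, 0.0, 0.0]
force: [-2.9, 1.0, 12.0]
grip_width: 0.0001
finger_force: 6.2
```

```bash
cat >>st.py <<'E'
def rest():
    f=grab_frame("scene");t=grab_frame("top")
    K=t["camera_matrix"];d=t["depth"];v,uu=np.mgrid[:420,:560]
    W=(np.stack([(uu-K[0,2])/K[0,0]*d,(v-K[1,2])/K[1,1]*d,d],-1).reshape(-1,3))@R.from_quat(t["orientation"]).as_matrix().T+t["position"]
    s=(W[:,:2]-B[:2])@np.c_[u,ac];k=(abs(s[:,1])<.03)&(s[:,0]>.03)&(s[:,0]<.2)&(abs(W[:,2]-.0725)<.004)
    print("casting u range",np.percentile(s[k,0],[3,50,97]).round(4),k.sum())
E
python3 -c "
from st import *
rest()"
```

```text
t 6.0 rel button u,ac mm 34.4 -0.4 nominal tip z 0.0072 F u,ac,z -0.0 -3.1 12.0
casting u range [0.0909 0.1058 0.1926] 240
```

Call:
{"method": "arm_command", "body": {"series": "0.3 0 0 0 0 0 0; 0.7 0 0 0 0 0 0; 1.1 0 0 0 0 0 0; 1.5 0 0 0 0 0 0; 1.9 0 0 0 0 0 0; 2.3 0 0 0 0 0 0; 2.7 0 0 0 0 0 0; 3.1 0 0 0 0 0 0; 3.5 0 0 0 0 0 0; 3.9 0 0 0 0 0 0; 4.2 0 0 0 0 0 0; 4.2 0 0 0 0 0 0"}}

```text
time_s: 7.3
tool_pos: [0.5798, -0.0325, 0.0322]
eef_rot: [0.818, 0.576, 0.0, 0.0]
force: [-2.3, 0.2, 12.7]
grip_width: 0.0005
finger_force: 6.2
```

```bash
python3 -c "
from st import *
rest()"
```

```text
t 7.3 rel button u,ac mm 76.5 -0.6 nominal tip z 0.0072 F u,ac,z -0.6 -2.2 12.7
casting u range [0.1339 0.15   0.1908] 209
```

Call:
{"method": "arm_command", "body": {"series": "0.2 0 0 0 0 0 0; 0.4 0 0 0 0 0 0; 0.6 0 0 0 0 0 0; 0.8 0 0 0 0 0 0; 0.8 0 0 0 0 0 0"}}

```text
time_s: 7.9
tool_pos: [0.5822, -0.0256, 0.0322]
eef_rot: [0.818, 0.576, -0.0, 0.0]
force: [-2.5, -0.5, 13.0]
grip_width: 0.0004
finger_force: 6.3
```

Call:
{"method": "arm_command", "body": {"series": "0.2 0 0 0 0 0 0; 0.4 0 0 0 0 0 0; 0.4 0 0 0 0 0 0"}}

```text
time_s: 8.2
tool_pos: [0.5823, -0.0254, 0.0321]
eef_rot: [0.818, 0.575, -0.003, 0.001]
force: [-4.9, -4.7, 14.6]
grip_width: 0.0005
finger_force: 7.3
```

Call:
{"method": "arm_command", "body": {"series": "0.2 0 0 0 0 0 0; 0.4 0 0 0 0 0 0; 0.4 0 0 0 0 0 0"}}

```text
time_s: 8.5
tool_pos: [0.5824, -0.0252, 0.0321]
eef_rot: [0.819, 0.574, -0.005, 0.002]
force: [-5.9, -8.3, 17.4]
grip_width: 0.0004
finger_force: 8.3
```

```bash
python3 -c "
from st import *
rest()
t=grab_frame('scene');cv2.imwrite('pics/s5.png',cv2.resize(t['image'][160:280,190:350],(800,600),interpolation=cv2.INTER_CUBIC)[:,:,::-1])"
```

```text
t 8.5 rel button u,ac mm 84.0 -0.7 nominal tip z 0.0071 F u,ac,z -9.8 -2.7 17.4
casting u range [0.1414 0.1587 0.1957] 170
```

View pics/s5.png

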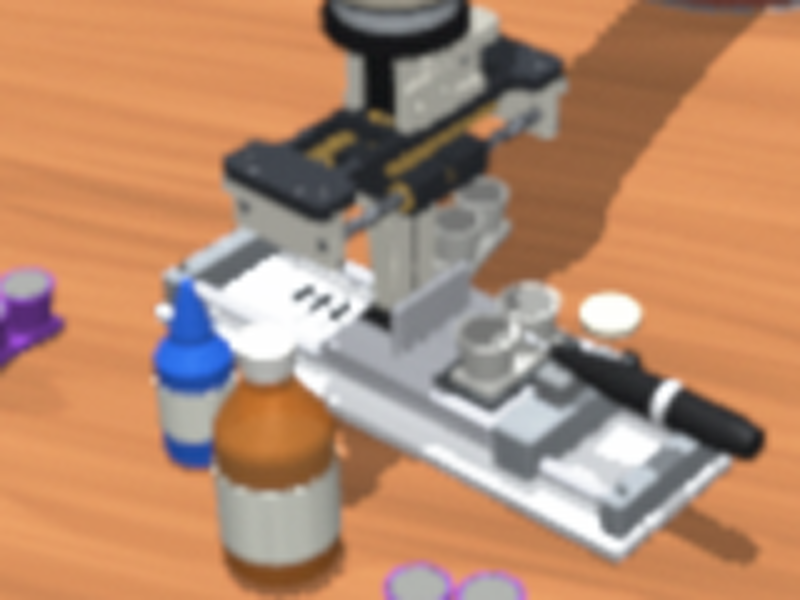

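The carriage front (crop (500,430)) meets the stop block at (525,440). The forward force climbs to 10 N with no motion, so it is seated. I ease the push a little while still pressing forward, then rise.

Call:
{"method": "arm_command", "body": {"series": "-0.2 0 0 0 0 0 0; -0.4 0 0 0 0 0 0; -0.4 0 -0.2 0 0 0 0; -0.4 0 -0.4 0 0 0 0; -0.4 0 -0.6 0 0 0 0; -0.4 0 -0.9 0 0 0 0; -0.4 0 -1.2 0 0 0 0; -0.4 0 -1.6 0 0 0 0; -0.4 0 -2.4 0 0 0 0; -0.4 0 -4 0 0 0 0; -0.4 0 -6 0 0 0 0; -0.4 0 -8 0 0 0 0"}}

```text
time_s: 9.85
tool_pos: [0.5834, -0.0211, 0.1116]
eef_rot: [0.817, 0.576, 0.0, -0.0]
force: [0.3, 0.3, 0.6]
grip_width: 0.0004
finger_force: 0.0
```

Call:
{"method": "arm_command", "body": {"series": "-2 0 -3 0 0 0 0; -5 0 -5 0 0 0 0; -9 0 -6 0 0 0 0; -13 0 -6 0 0 0 0; -15 0 -6 0 0 0 0; -15 0 -6 0 0 0 0; -15 0 -6 0 0 0 0"}}

```text
time_s: 10.55
tool_pos: [0.5334, -0.1615, 0.1709]
eef_rot: [0.817, 0.576, 0.001, -0.0]
force: [0.5, 0.0, 0.6]
grip_width: 0.0
finger_force: 0.0
```

```bash
python3 -c "
from st import *
rest()
t=grab_frame('top');im=t['image']
cv2.imwrite('pics/fin.png',cv2.resize(im[120:270,205:405],(800,600),interpolation=cv2.INTER_CUBIC)[:,:,::-1])
K=t['camera_matrix'];d=t['depth'];v,uu=np.mgrid[:420,:560]
W=(np.stack([(uu-K[0,2])/K[0,0]*d,(v-K[1,2])/K[1,1]*d,d],-1).reshape(-1,3))@R.from_quat(t['orientation']).as_matrix().T+t['position']
s=(W[:,:2]-B[:2])@np.c_[u,ac]
k=(im.reshape(-1,3).max(1)<70)&(abs(s[:,1])<.025)&(s[:,0]>.06)&(s[:,0]<.105);print('button',k.sum(),s[k].mean(0),np.median(W[k,2]))
k=(im.reshape(-1,3).max(1)<70)&(abs(s[:,1]-.0)<.025)
b=(np.abs(s[:,1]+.03)<.008)&(W[:,2]<.06)&(W[:,2]>.0);o=np.argsort(s[b,0])
for a in np.arange(.14,.25,.004):
  kk=b&(abs(s[:,0]-a)<.002);print(a.round(3),np.median(W[kk,2]).round(3) if kk.any() else '',end='; ')
"
```

```text
t 10.55 rel button u,ac mm -60.6 -0.8 nominal tip z 0.1459 F u,ac,z 0.2 0.5 0.6
casting u range [0.1011 0.1528 0.1928] 273
button 2 [0.08035577 0.00977279] 0.053227315961348776
0.14 0.043; 0.144 0.046; 0.148 0.044; 0.152 0.045; 0.156 0.043; 0.16 0.048; 0.164 0.042; 0.168 0.045; 0.172 0.044; 0.176 0.041; 0.18 0.04; 0.184 0.043; 0.188 0.041; 0.192 0.043; 0.196 0.042; 0.2 0.044; 0.204 0.043; 0.208 0.026; 0.212 0.016; 0.216 0.011; 0.22 0.02; 0.224 0.023; 0.228 0.011; 0.232 0.012; 0.236 0.011; 0.24 0.011; 0.244 0.014; 0.248 0.029;
```

View pics/fin.png

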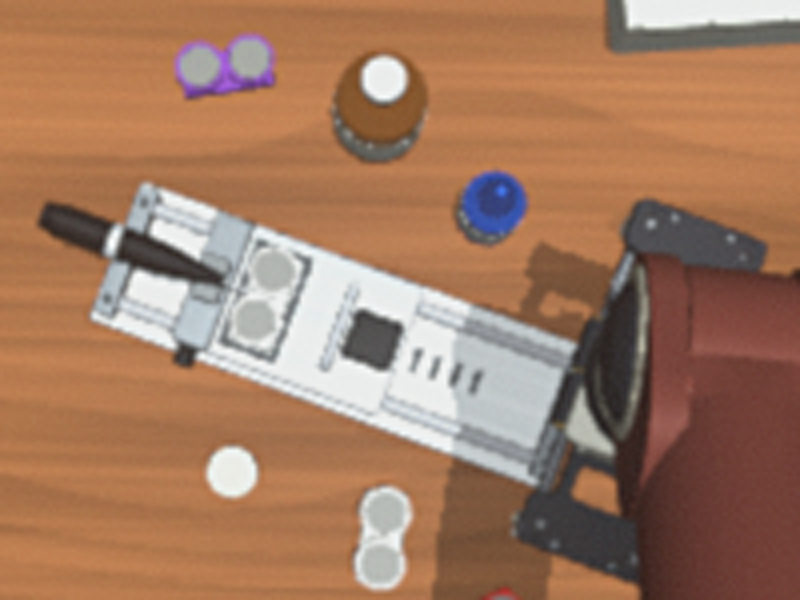

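The carriage front meets the stop at crop (235,290). The button at (372,338) reads 53 mm high, so it has come up again, and the casting is still in its nest at (262,295). The other objects in view are where they were and the arm is clear, so I hand in.

```bash
python3 -c "
from bench import *
print(job_done())"
```

```text
the job is handed in; nothing more can be done
None
```

I pressed the button and held it down while pushing the carriage about 80 mm to the end stop, then released it. Final images show the button back up at about 53 mm, the casting in its nest and nothing else in view moved. I handed the job in at about 10.6 s; no verdict was returned.

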